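# Set up the docked bench lights and dim them to the mark

## Robot

A 6-joint arm with a two-finger parallel gripper is mounted at the origin on the work surface. World frame = base frame: x ahead of the robot, y to its left, z up, the work surface at z = 0. Lengths are in m, angles in rad, forces in N, time in s.
With the tool pointing down it reaches from about 0.275 to 0.725 m from the base axis. Payload 5.6 kg.
Tool frame: the origin (TCP) lies between the finger pads; the fingertips stand 22 mm ahead of it and the grasp point (between the pads) lies 3 mm ahead of it; z points along the fingers, y is the line along which they close (so a half turn about z gives the same grasp; the last joint's range is limited). The gripper opens to 85 mm and grips with 20 to 120 N. Pads are 22 mm wide; open, the fingers measure 114 mm over their backs; the gripper's body (76 mm by 85 mm) begins 54 mm behind the grasp point. The pads swing forward as they close: fully open they stand 13 mm farther back than shut.
Start: joints at [-0.817, 0.255, 0.108, 0, -1.424, -0.285], TCP at [0.249, -0.491, 0.253] pointing down, gripper open.
Joint ranges: [-2.95, 2.95], [-1.21, 1.97], [-1.09, 1.5], [-2.87, 1.71], [-2.94, -0.07], [-3.05, 3.05]. Speed limits (rad/s): [2.57, 2.57, 3.14, 3.14, 3.14, 3.14].

## Interface

Orientations are given as a rotation vector (axis times angle).
In Python, from workcell import arm, viewer gives the robot as it stands (arm), with the cameras (viewer).
- The arm moves only by the shell command python3 steer.py 'ROWS'. ROWS is rows parted by semicolons, their numbers by spaces, 1 to 12 of them, each of 7 numbers: a rotation vector rx, ry, rz in rad, then dx, dy, dz in m, then the finger opening in m; each row is the pose to reach, as a shift and turn from the pose commanded when the command began, along the tool's axes at that moment; what a row does not reach only later rows make up. A row lasts 1/8 s, in which the tool goes at most 0.0625 m and 0.188 rad, less where a joint would pass 70% of its speed; a pose out of reach is approached as far as the arm can. The fingers move at their own pace and stop on an object; the grip force is fixed at half the most. Time passes only in rows, so rows that do not move let the fingers close. It prints the time, the measured TCP pose, the force, the opening and the grip force at its end.
- arm.get_state(): the state, without advancing time (a new reading comes with each control period).
- viewer.read_camera(name): name is "scene" or "top"; returns a dict with "pixels" (400x640x3 uint8, red, green, blue), "camera_matrix" (3x3 intrinsics, pixels), "xyz" and "attitude" of the camera in the world. Camera axes: x right, y up, looking along -z (the intrinsics and any distortion apply to the point x, -y, -z); pixel columns grow to the right and rows downward; lengths in m; the calibration is good to about 2 mm. A picture is of the moment at which its call begins. There is no depth.
- arm.hand_in(): hands the job in; it is judged then, once.
The state is a dict: "time_s": time; "joint_positions": joint angles; "dq": joint speeds; "tau": joint torques, N m; "ee_pos": TCP position; "tool_rot": TCP orientation; "wrist_force": force on the tool from outside, world axes, zero at the start; "torque": the same for the moment, N m; "width": finger opening in m; "gripper_force": force on a finger pad.
Only numpy, scipy, OpenCV 4.12 (cv2) and the standard library are available. Lean on these libraries where they do the work, as an engineer would, in place of code of your own. Each camera call takes 0.05 s, during which the arm holds its last target. There are 200 camera calls.

## Task

Set up the three bench lights. With no light on the dock yet, slide the dimmer fully back to off; then take the blue cover off every work light that wears one and put it in the red tray, and stand each light, lens up, on a pad of its own on the charging dock, within a centimetre of the pad's centre, so that it holds that pad's pin fully down. Only when all of that is done, slide the dimmer up until the middle of its grip is level with the orange marker clip (within 5 mm); leave the screwdriver and the tape roll beside the dock where they are.

Things in the scene. Friction and masses are not known exactly. Their poses are not given: they have to be found in the camera images.
- light1: yellow square work light, body 60 x 60 mm and 46 mm high, with a black square head 44 x 44 x 12 mm on top that carries the white lens (58 mm high in all); about 0.38 kg; stands on the bench lens up; origin at the centre of its underside, z up, x and y square to its sides. One of three identical lights, always present; some wear a cover at the start
- light2: yellow square work light, body 60 x 60 mm and 46 mm high, with a black square head 44 x 44 x 12 mm on top that carries the white lens (58 mm high in all); about 0.38 kg; stands on the bench lens up; origin at the centre of its underside, z up, x and y square to its sides. One of three identical lights, always present; some wear a cover at the start
- light3: yellow square work light, body 60 x 60 mm and 46 mm high, with a black square head 44 x 44 x 12 mm on top that carries the white lens (58 mm high in all); about 0.38 kg; stands on the bench lens up; origin at the centre of its underside, z up, x and y square to its sides. One of three identical lights, always present; some wear a cover at the start
- cover1: blue lens cover, loose on light1's head: square cap 53 x 53 x 17 mm, open below, 3 mm walls, 1.5 mm play, resting on the light's 46 mm shoulder; on top an upright finger tab 10 mm wide (cover y), 44 mm long (cover x), 20 mm high (37 mm with the cap); 30 g; lifts straight up; origin at the centre of its rim's underside, z up, x along the tab. One to three covers are there
- cover2: blue lens cover, loose on light2's head: square cap 53 x 53 x 17 mm, open below, 3 mm walls, 1.5 mm play, resting on the light's 46 mm shoulder; on top an upright finger tab 10 mm wide (cover y), 44 mm long (cover x), 20 mm high (37 mm with the cap); 30 g; lifts straight up; origin at the centre of its rim's underside, z up, x along the tab. One to three covers are there
- cover3: blue lens cover, loose on light3's head: square cap 53 x 53 x 17 mm, open below, 3 mm walls, 1.5 mm play, resting on the light's 46 mm shoulder; on top an upright finger tab 10 mm wide (cover y), 44 mm long (cover x), 20 mm high (37 mm with the cap); 30 g; lifts straight up; origin at the centre of its rim's underside, z up, x along the tab. One to three covers are there
- dock: grey flat charging dock, 160 (x) x 370 (y) x 16 mm high, fixed; on its top a row of three black pads, 72 mm square with white corner marks, 105 mm apart along its y; origin at the centre of its underside, so each light standing on it has its underside 16 mm above the bench
- pad0 (a point): centre of pad 0 on the dock's top face (dock frame: x 0, y -105 mm), axes as the dock's
- pin0 (a joint): brass sensing pin, 12 mm across, at the centre of pad 0: stands 5 mm proud at 0 (m) and is level with the pad at 0.005; sprung, about 1.2 N holds it fully down, so a light's own weight does
- pad1 (a point): centre of pad 1 on the dock's top face (dock frame: x 0, y 0 mm), axes as the dock's
- pin1 (a joint): brass sensing pin, 12 mm across, at the centre of pad 1: stands 5 mm proud at 0 (m) and is level with the pad at 0.005; sprung, about 1.2 N holds it fully down, so a light's own weight does
- pad2 (a point): centre of pad 2 on the dock's top face (dock frame: x 0, y 105 mm), axes as the dock's
- pin2 (a joint): brass sensing pin, 12 mm across, at the centre of pad 2: stands 5 mm proud at 0 (m) and is level with the pad at 0.005; sprung, about 1.2 N holds it fully down, so a light's own weight does
- tray_in (a point): centre of the inner floor of the red open tray for the covers, 4 mm above the bench; the tray is fixed, 250 (x) x 100 (y) x 30 mm high outside, inside 242 x 92 mm, walls and floor 4 mm, long side along x
- panel: aluminium dimmer panel lying on the bench, fixed, 190 mm along its y, 80 mm across its x (from x -30 to +50 mm), 14 mm high; the dimmer's track runs along its y at x = -8 mm; its +y points away from the robot; origin on its underside
- dimmer (a joint): how far (m) the dimmer grip is slid along the panel's +y: 0 is fully off (the end nearest the robot), 0.12 full bright; stays where it is left, moves with about 1.5 N
- dimmer_top (a point): centre of the top of the dimmer grip: a black upright block with a white line across it, 26 mm (panel x) x 20 mm (panel y) x 40 mm high, its top 54.5 mm above the bench; at joint value 0 it is at panel y = -60 mm
- marker: orange marker clip fixed beside the track on the panel, 27 mm long across the track, 14 mm wide, 8 mm high; origin at the middle of its underside 14.5 mm above the bench, axes as the panel's; it marks the position along the track (panel y) where the middle of the grip is wanted, 50 to 105 mm from off
- screwdriver: blue-handled screwdriver lying flat, 160 mm long, a bystander beside the dock; origin at the middle of its underside
- tape_roll: roll of grey tape lying flat, 54 mm across, 22 mm high, a bystander beside the dock; origin at the centre of its underside

How it is judged:
On the way, in this order (a step that is already met when the one before it is completed fails the run):
1. the dimmer is slid fully off (within 6 mm) while no pin on the dock is pressed (value of joint dimmer below 0.006 m and value of joint each of pin0, pin1, pin2 below 0.002 m), for 0.2 s.
2. with the dimmer still off (within 10 mm), every cover is in the tray and every light stands upright and at rest on a pad and holds its pin down (value of joint dimmer below 0.01 m and ((horizontal distance between light1 and pad0 below 0.01 m and z of light1 in the frame of pad0 between -0.003 and 0.003 m and value of joint pin0 above 0.004 m) or (horizontal distance between light1 and pad1 below 0.01 m and z of light1 in the frame of pad1 between -0.003 and 0.003 m and value of joint pin1 above 0.004 m) or (horizontal distance between light1 and pad2 below 0.01 m and z of light1 in the frame of pad2 between -0.003 and 0.003 m and value of joint pin2 above 0.004 m)) and angle between each of light1, light2, light3's own z axis and vertical below 0.06 rad and linear speed of each of light1, light2, light3, cover1, cover2, cover3 below 0.02 m/s and ((horizontal distance between light2 and pad0 below 0.01 m and z of light2 in the frame of pad0 between -0.003 and 0.003 m and value of joint pin0 above 0.004 m) or (horizontal distance between light2 and pad1 below 0.01 m and z of light2 in the frame of pad1 between -0.003 and 0.003 m and value of joint pin1 above 0.004 m) or (horizontal distance between light2 and pad2 below 0.01 m and z of light2 in the frame of pad2 between -0.003 and 0.003 m and value of joint pin2 above 0.004 m)) and ((horizontal distance between light3 and pad0 below 0.01 m and z of light3 in the frame of pad0 between -0.003 and 0.003 m and value of joint pin0 above 0.004 m) or (horizontal distance between light3 and pad1 below 0.01 m and z of light3 in the frame of pad1 between -0.003 and 0.003 m and value of joint pin1 above 0.004 m) or (horizontal distance between light3 and pad2 below 0.01 m and z of light3 in the frame of pad2 between -0.003 and 0.003 m and value of joint pin2 above 0.004 m)) and x of cover1 in the frame of tray_in between -0.118 and 0.118 m and y of cover1 in the frame of tray_in between -0.044 and 0.044 m and z of each of cover1, cover2, cover3 in the frame of tray_in below 0.045 m and x of cover2 in the frame of tray_in between -0.118 and 0.118 m and y of cover2 in the frame of tray_in between -0.044 and 0.044 m and x of cover3 in the frame of tray_in between -0.118 and 0.118 m and y of cover3 in the frame of tray_in between -0.044 and 0.044 m), for 0.2 s.
3. the dimmer grip is level with the marker (within 6 mm) (y of dimmer_top in the frame of marker between -0.006 and 0.006 m), for 0.2 s.
At the end, for the whole second after the job is handed in: every light stands upright (within 0.06 rad) and at rest within 10 mm of the centre of a pad with that pad's pin down at least 4 mm of 5; every cover lies at rest inside the tray; the dimmer grip is within 6 mm of the marker along the track (all of step 3 and velocity of joint dimmer below 0.01 m/s and ((horizontal distance between light1 and pad0 below 0.01 m and z of light1 in the frame of pad0 between -0.003 and 0.003 m and value of joint pin0 above 0.004 m) or (horizontal distance between light1 and pad1 below 0.01 m and z of light1 in the frame of pad1 between -0.003 and 0.003 m and value of joint pin1 above 0.004 m) or (horizontal distance between light1 and pad2 below 0.01 m and z of light1 in the frame of pad2 between -0.003 and 0.003 m and value of joint pin2 above 0.004 m)) and angle between each of light1, light2, light3's own z axis and vertical below 0.06 rad and linear speed of each of light1, light2, light3, cover1, cover2, cover3 below 0.02 m/s and ((horizontal distance between light2 and pad0 below 0.01 m and z of light2 in the frame of pad0 between -0.003 and 0.003 m and value of joint pin0 above 0.004 m) or (horizontal distance between light2 and pad1 below 0.01 m and z of light2 in the frame of pad1 between -0.003 and 0.003 m and value of joint pin1 above 0.004 m) or (horizontal distance between light2 and pad2 below 0.01 m and z of light2 in the frame of pad2 between -0.003 and 0.003 m and value of joint pin2 above 0.004 m)) and ((horizontal distance between light3 and pad0 below 0.01 m and z of light3 in the frame of pad0 between -0.003 and 0.003 m and value of joint pin0 above 0.004 m) or (horizontal distance between light3 and pad1 below 0.01 m and z of light3 in the frame of pad1 between -0.003 and 0.003 m and value of joint pin1 above 0.004 m) or (horizontal distance between light3 and pad2 below 0.01 m and z of light3 in the frame of pad2 between -0.003 and 0.003 m and value of joint pin2 above 0.004 m)) and x of cover1 in the frame of tray_in between -0.118 and 0.118 m and y of cover1 in the frame of tray_in between -0.044 and 0.044 m and z of each of cover1, cover2, cover3 in the frame of tray_in below 0.045 m and x of cover2 in the frame of tray_in between -0.118 and 0.118 m and y of cover2 in the frame of tray_in between -0.044 and 0.044 m and x of cover3 in the frame of tray_in between -0.118 and 0.118 m and y of cover3 in the frame of tray_in between -0.044 and 0.044 m); the robot touches nothing.
It fails at once if the screwdriver or the tape roll is shifted more than 60 mm (distance of any of screwdriver, tape_roll from where it was at the start of the episode above 0.06 m).
Of cover1, cover2, cover3 only 1 to 3 are there at a start; the rules pass over those that are not, and their reading is None.
At some moment in a run one of light1, light2, light3 may be knocked a few centimetres aside while the robot is not near it.
It also fails if it takes over 210 s, if anything falls off the work surface, if the arm or the gripper's body presses on something with over 40 N, if the wrist force passes 120 N, or if a joint passes its speed limit or range.

## Working session

There is one attempt and no reset: what is moved stays moved. The work goes in short steps, Python scripts to look and compute and a shell command to move; the robot and the scene stay as the last step left them, time stands still between calls to the robot, and variables do not carry over. Pictures are saved under pics/ and viewed, at most 14 in all, crops included, and the job is handed in when it is done.

```bash
ls; mkdir -p pics
python3 - <<'E'
from workcell import arm, viewer
import cv2,numpy as np
np.set_printoptions(precision=4,suppress=True)
for n in("scene","top"):
    c=viewer.read_camera(n); cv2.imwrite(f"pics/{n}0.png",c["pixels"][:,:,::-1]); np.save(f"pics/{n}0.npy",c["pixels"])
    print({k:v for k,v in c.items() if k!="pixels"})
print(arm.get_state())
E
```

```text
pics
steer.py
workcell.py
{'camera_matrix': array([[447.1237,   0.    , 315.0455],
       [  0.    , 447.1237, 203.3337],
       [  0.    ,   0.    ,   1.    ]]), 'xyz': array([ 1.1387, -0.2219,  0.816 ]), 'attitude': array([0.6008, 0.4223, 1.138 ])}
{'camera_matrix': array([[397.2141,   0.    , 319.1394],
       [  0.    , 397.2141, 200.566 ],
       [  0.    ,   0.    ,   1.    ]]), 'xyz': array([ 0.3759, -0.0051,  1.0725]), 'attitude': array([ 0.1186, -0.1579, -1.5878])}
{'time_s': 0.1, 'joint_positions': array([-0.8174,  0.2557,  0.1072, -0.0004, -1.4239, -0.2846]), 'dq': array([ 0.0004, -0.0007,  0.0016,  0.0008, -0.0007,  0.0006]), 'tau': array([ -0.0034, -38.7608,  23.8473,   5.3778,  -0.0038,   0.    ]), 'ee_pos': array([ 0.2484, -0.4903,  0.2525]), 'tool_rot': array([ 0.7294, -3.0553, -0.0025]), 'wrist_force': array([-0.8185, -0.4616, -0.1241]), 'torque': array([ 0.0302,  0.0042, -0.0299]), 'gripper_force': 0.0, 'width': 0.08546769436438224}
```

View pics/scene0.png

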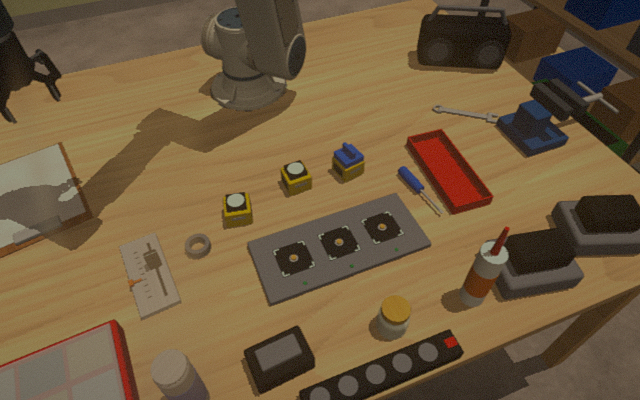

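View pics/top0.png

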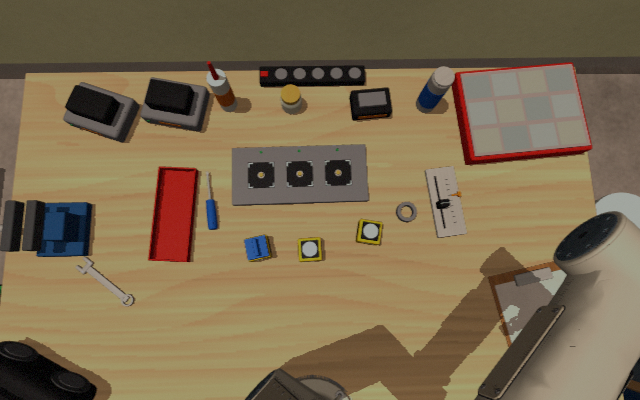

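The top view has +x pointing up and +y to the left. The lights are at about (258,247) with a cover, (310,249) and (370,231). The tray is at (173,214), the dock at (300,174), the grip at about (443,203) and the marker at (459,194).

```bash
cat > h.py <<'E'
from workcell import arm, viewer
import cv2,numpy as np
from scipy.spatial.transform import Rotation as Rn
np.set_printoptions(precision=4,suppress=True)
class Cam:
    def __init__(s,name):
        c=viewer.read_camera(name); s.px=c["pixels"]; s.K=c["camera_matrix"]; s.t=c["xyz"]
        s.R=Rn.from_rotvec(c["attitude"]).as_matrix(); s.hsv=cv2.cvtColor(s.px,cv2.COLOR_RGB2HSV)
    def ray(s,uv,z):
        uv=np.atleast_2d(uv).astype(float)
        d=np.c_[(uv-s.K[:2,2])/[s.K[0,0],s.K[1,1]],np.ones(len(uv))]*[1,-1,-1]
        d=d@s.R.T
        return (s.t+d*((z-s.t[2])/d[:,2])[:,None])[:,:2]
    def proj(s,p):
        q=(np.atleast_2d(p)-s.t)@s.R
        return np.c_[q[:,0]/-q[:,2],-q[:,1]/-q[:,2]]*[s.K[0,0],s.K[1,1]]+s.K[:2,2]
    def mask(s,lo,hi,box=None):
        m=cv2.inRange(s.hsv,np.array(lo),np.array(hi))
        if box:
            k=np.zeros_like(m);x0,y0,x1,y1=box;k[y0:y1,x0:x1]=1;m=m*k
        return m
    def blobs(s,m,z,amin=20):
        cs,_=cv2.findContours(m,cv2.RETR_EXTERNAL,cv2.CHAIN_APPROX_NONE);o=[]
        for c in cs:
            if cv2.contourArea(c)<amin: continue
            w=s.ray(c[:,0],z); r=cv2.minAreaRect((w*1000).astype(np.float32))
            M=cv2.moments(c); uv=np.array([M['m10'],M['m01']])/M['m00']
            o.append((uv,s.ray(uv,z)[0],r,cv2.contourArea(c)))
        return o
def state():
    s=arm.get_state(); return s
def to_tool(p, yaw=None):
    s=arm.get_state(); R=Rn.from_rotvec(s["tool_rot"]); return R.inv().apply(np.array(p)-s["ee_pos"])
E
python3 - <<'E'
from h import *
for n in("top","scene"):
    c=Cam(n); print(n, "base proj",c.proj([[0,0,0],[0.249,-0.491,0.253]]))
    def show(t,m,z,a=20):
        for b in c.blobs(m,z,a): print(t,"uv",b[0].round(1),"xy",b[1],"rect",np.array(b[2][0]).round(1),np.array(b[2][1]).round(1),round(b[2][2],1),b[3])
    W=(140,130,480,280) if n=="top" else (110,120,500,330)
    show("yellow",c.mask((22,150,80),(34,255,255),W),0.046)
    show("blue",c.mask((105,100,60),(130,255,255),W),0.063)
    show("red",c.mask((0,180,80),(6,255,255),W)|c.mask((174,180,80),(180,255,255),W),0.03,200)
    show("orange",c.mask((8,200,150),(16,255,255),W),0.0225,8)
    show("black",c.mask((0,0,0),(180,255,45),W),0.016,60)
    show("gray",c.mask((0,0,46),(180,60,140),W),0.016,1000)
    show("white",c.mask((0,0,190),(180,60,255),W),0.058,20)
    vs=[c.hsv[int(v),int(u)] for u,v in ([(300,190),(459,194),(446,170),(443,203),(310,249),(248,175)] if n=="top" else [(340,262),(134,283),(150,258),(235,200)])]; print(vs)
E
```

```text
top base proj [[310.7831 424.345 ]
 [553.1692 329.5408]]
yellow uv [309.2 249.1] xy [ 0.4318 -0.0045] rect [432.1  -4.5] [59.5 59.3] 2.5 492.0
yellow uv [369.  231.3] xy [ 0.4742 -0.1606] rect [ 474.3 -160.3] [61.8 60.9] 81.0 487.5
blue uv [256.2 247.2] xy [0.4385 0.1289] rect [438.7 129.1] [52.6 52.4] 11.2 400.0
blue uv [211.2 214.1] xy [0.525  0.2436] rect [526.3 243.9] [76.3 22.5] 7.7 217.0
red uv [172.1 214.1] xy [0.5319 0.354 ] rect [535.4 353.9] [ 99.6 249.9] 86.5 3450.0
black uv [441.7 204.1] xy [ 0.5467 -0.3666] rect [ 548.5 -367.5] [28.3 38.1] 42.3 63.0
black uv [260.8 174.7] xy [0.6376 0.1235] rect [638.3 124.4] [68.1 70. ] 89.8 526.0
black uv [299.1 173.5] xy [0.6392 0.0191] rect [639.4  18.1] [68.2 70.2] 89.5 523.0
black uv [337.7 172.2] xy [ 0.641  -0.0864] rect [640.3 -86.1] [68.9 70.4] 89.0 529.0
gray uv [298.8 174.4] xy [0.6368 0.02  ] rect [637.6  17.9] [160.2 367.3] 0.9 7452.0
[array([ 12,  30, 110], dtype=uint8), array([ 16, 225, 161], dtype=uint8), array([ 16,  44, 158], dtype=uint8), array([30, 18, 58], dtype=uint8), array([ 75,   6, 164], dtype=uint8), array([15
[... 466 characters left out ...]
.232 ] rect [565.8 231.7] [76.9 19.9] 8.6 150.5
blue uv [348.1 154. ] xy [0.4406 0.1315] rect [436.2 131.8] [65.4 50.4] 11.9 190.5
red uv [447.9 172.3] xy [0.5593 0.3435] rect [545.  355.2] [102.6 263.3] 85.3 2064.0
black uv [294.8 259.3] xy [ 0.6439 -0.0815] rect [639.2 -82.4] [67.2 68.2] 89.2 551.5
black uv [338.5 242. ] xy [0.6382 0.0216] rect [637.7  21.5] [69.1 68.1] 0.2 666.0
black uv [375.8 227.1] xy [0.6326 0.1143] rect [633.5 120.8] [64.8 67.7] 26.6 266.0
gray uv [334.9 246.2] xy [0.6453 0.0101] rect [642.2  21.1] [160.8 366.8] 0.7 10004.5
[array([12, 52, 98], dtype=uint8), array([ 15, 130, 108], dtype=uint8), array([ 16, 105,  95], dtype=uint8), array([ 35,  40, 153], dtype=uint8)]
```

Run:
```python
import cv2,numpy as np
a=np.load("pics/top0.npy")[:,:,::-1]; b=np.load("pics/scene0.npy")[:,:,::-1]
r=lambda i,s:cv2.resize(i,s,interpolation=cv2.INTER_CUBIC)
o=np.zeros((600,800,3),np.uint8)
o[:300,:400]=r(a[210:270,220:300+0],(400,300)); o[:300,400:]=r(a[160:240,405:512-0],(400,300))
o[300:,:400]=r(a[205:270,297:384],(400,300)); o[300:,400:]=r(b[230:320,110:230],(400,300))
cv2.imwrite("pics/crop0.png",o)
```

```text
(no output)
```

View pics/crop0.png

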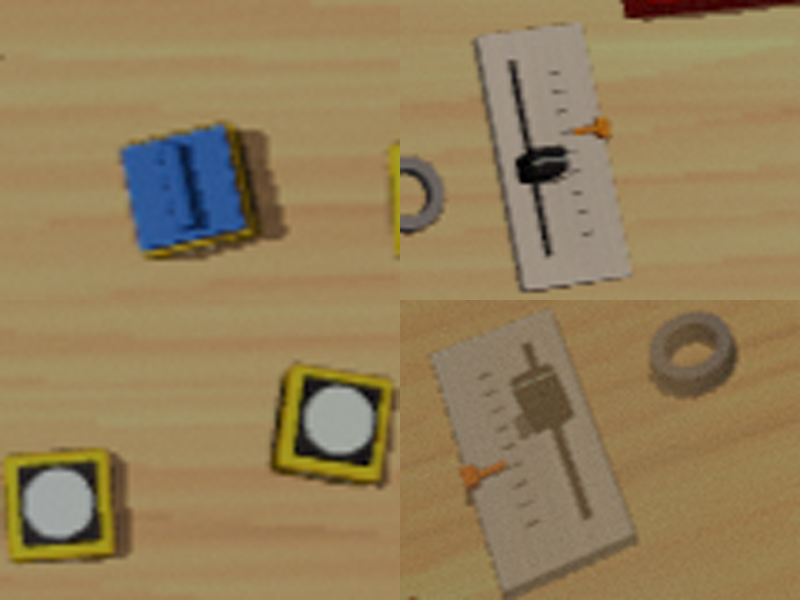

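The crops show that only the left light wears a cover, with its tab about 11° off world x. The grip sits mid-track, and the orange clip points at the track from the right, at about top pixel (459,194). Next I'll measure the panel, grip and marker.

```bash
cat >> h.py <<'E'
def plan(x,y,z,yaw_deg):
    """tool delta to TCP xyz, tool down, closing axis (tool y) at yaw (mod 180)"""
    s=arm.get_state(); R=Rn.from_rotvec(s["tool_rot"]); best=None
    for k in (0,180,-180,360):
        a=np.deg2rad(yaw_deg+k); yv=np.array([np.cos(a),np.sin(a),0]); zv=np.array([0,0,-1.])
        T=Rn.from_matrix(np.c_[np.cross(yv,zv),yv,zv]); d=(R.inv()*T).as_rotvec()
        if best is None or np.linalg.norm(d)<np.linalg.norm(best)-1e-6: best=d
    sh=R.inv().apply(np.array([x,y,z])-s["ee_pos"])
    print("rv",best.round(3),"d",sh.round(4),"rows>=",int(np.ceil(max(np.linalg.norm(sh)/.0625,np.linalg.norm(best)/.188))),"q1,q6",s["joint_positions"][[0,5]],"t",s["time_s"])
E
cat > p.py <<'E'
import sys
from h import *
plan(*map(float,sys.argv[1:5]))
E
python3 - <<'E'
from h import *
P={}
for n,W in(("top",(418,155,475,245)),("scene",(115,228,185,320))):
    c=Cam(n)
    S,V=(70,140) if n=="top" else (105,70)
    m=c.mask((0,0,V),(180,S,255),W)
    m=cv2.morphologyEx(m,cv2.MORPH_CLOSE,np.ones((3,3)))
    for b in c.blobs(m,0.014,300): print(n,"panel",b[1],np.array(b[2][0]),b[2][1],b[2][2])
    o=c.mask((5,140 if n=="top" else 125,100),(18,255,255),(450,180,475,205) if n=="top" else (115,270,150,295))
    if n=="top": o=c.mask((10,190,140),(17,255,255),(455,188,470,201))
    for b in c.blobs(o,0.0185,3): print(n,"orange",b[0],b[1],b[2],b[3])
    k=c.mask((0,0,0),(180,255,75 if n=="top" else 60),(432,190,460,215) if n=="top" else (138,245,168,275))
    for b in c.blobs(k,0.0345,20): print(n,"grip",b[0],b[1],b[2],b[3])
E
python3 p.py 0.55 -0.36 0.15 100
```

```text
top panel [ 0.5543 -0.3789] [ 556.6018 -379.2736] (188.53781127929688, 78.0413589477539) 6.496453285217285
top orange [459.1667 193.625 ] [ 0.5744 -0.4159] ((575.6648559570312, -412.16070556640625), (13.822270393371582, 8.210246086120605), 74.50421142578125) 4.0
top grip [441.8571 203.8016] [ 0.5446 -0.3607] ((549.783203125, -354.7440185546875), (50.02659225463867, 42.75843811035156), 47.89457702636719) 84.0
scene panel [ 0.5662 -0.3735] [ 558.7686 -374.2242] (197.12548828125, 80.751220703125) 6.375673294067383
scene orange [125.6776 285.6425] [ 0.5757 -0.4205] ((579.7974853515625, -417.9412841796875), (51.430076599121094, 35.285282135009766), 75.36394500732422) 152.0
scene orange [120.3127 274.9882] [ 0.546  -0.4279] ((543.0996704101562, -427.294189453125), (22.05437660217285, 22.515390396118164), 83.50548553466797) 56.5
rv [ 0.001 -0.     0.294] d [-0.328  -0.0199  0.1029] rows>= 6 q1,q6 [-0.8174 -0.2846] t 0.3
```

```bash
python3 p.py 0.5445 -0.361 0.12 6.4
```

```text
rv [ 0.001  0.    -1.214] d [-0.3226 -0.0183  0.1329] rows>= 7 q1,q6 [-0.8174 -0.2846] t 0.3
```

```bash
python3 steer.py '0 0 -1.214 -0.3226 -0.0183 0.08 0.085;0 0 -1.214 -0.3226 -0.0183 0.08 0.085;0 0 -1.214 -0.3226 -0.0183 0.1329 0.085;0 0 -1.214 -0.3226 -0.0183 0.1329 0.085;0 0 -1.214 -0.3226 -0.0183 0.1329 0.085;0 0 -1.214 -0.3226 -0.0183 0.1329 0.085;0 0 -1.214 -0.3226 -0.0183 0.1329 0.085;0 0 -1.214 -0.3226 -0.0183 0.1329 0.085;0 0 -1.214 -0.3226 -0.0183 0.1329 0.085;0 0 -1.214 -0.3226 -0.0183 0.1329 0.085'; python3 p.py 0.5445 -0.361 0.052 6.4
```

```text
time_s: 1.55
ee_pos: [0.5443, -0.3616, 0.1209]
tool_rot: [-2.34, 2.095, -0.001]
wrist_force: [-0.6, -0.0, -0.3]
width: 0.085
gripper_force: 0.0
rv [-0.001 -0.    -0.001] d [-0.0006 -0.0002  0.0689] rows>= 2 q1,q6 [-0.3478  0.4582] t 1.55
```

```bash
python3 steer.py '0 0 0 -0.0006 0 0.04 0.085;0 0 0 -0.0006 0 0.069 0.085;0 0 0 -0.0006 0 0.069 0.085;0 0 0 -0.0006 0 0.069 0.015;0 0 0 -0.0006 0 0.069 0.015;0 0 0 -0.0006 0 0.069 0.015;0 0 0 -0.0006 0 0.069 0.015;0 0 0 -0.0006 0 0.069 0.015'; python3 p.py 0.4959 -0.3664 0.052 6.4
```

```text
time_s: 2.55
ee_pos: [0.5449, -0.3608, 0.0524]
tool_rot: [-2.342, 2.093, -0.002]
wrist_force: [-2.0, 1.1, 5.3]
width: 0.0187
gripper_force: 59.5
rv [-0.001 -0.001  0.001] d [0.0001 0.0493 0.0003] rows>= 1 q1,q6 [-0.3462  0.4583] t 2.55
```

```bash
python3 steer.py '0 0 0 0 0.015 0 0.015;0 0 0 0 0.03 0 0.015;0 0 0 0 0.04 0 0.015;0 0 0 0 0.045 0 0.015;0 0 0 0 0.045 0 0.015'; python3 steer.py '0 0 0 0 0.003 0 0.015;0 0 0 0 0.003 0 0.015'
```

```text
time_s: 3.18
ee_pos: [0.4996, -0.3659, 0.0523]
tool_rot: [-2.342, 2.094, -0.002]
wrist_force: [-0.8, 1.6, 6.8]
width: 0.0187
gripper_force: 59.9
time_s: 3.42
ee_pos: [0.4972, -0.3662, 0.0523]
tool_rot: [-2.342, 2.093, -0.003]
wrist_force: [0.1, 1.9, 6.6]
width: 0.0188
gripper_force: 59.8
```

```bash
python3 steer.py '0 0 0 0 0.002 0 0.015;0 0 0 0 0.002 0 0.015'; python3 steer.py '0 0 0 0 0.002 0 0.015;0 0 0 0 0.002 0 0.015'
```

```text
time_s: 3.68
ee_pos: [0.4953, -0.3664, 0.0523]
tool_rot: [-2.342, 2.093, -0.003]
wrist_force: [0.2, 1.9, 6.1]
width: 0.0189
gripper_force: 59.8
time_s: 3.92
ee_pos: [0.4934, -0.3666, 0.0523]
tool_rot: [-2.342, 2.093, -0.003]
wrist_force: [0.8, 1.6, 6.7]
width: 0.0188
gripper_force: 59.8
```

```bash
python3 steer.py '0 0 0 0 0.002 0 0.015;0 0 0 0 0.002 0 0.015'; python3 steer.py '0 0 0 0 0.002 0 0.015;0 0 0 0 0.002 0 0.015'
```

```text
time_s: 4.18
ee_pos: [0.4932, -0.3666, 0.0524]
tool_rot: [-2.34, 2.091, -0.008]
wrist_force: [6.2, 3.0, 3.4]
width: 0.0189
gripper_force: 59.5
time_s: 4.42
ee_pos: [0.493, -0.3667, 0.0524]
tool_rot: [-2.339, 2.09, -0.012]
wrist_force: [10.8, 4.4, -0.1]
width: 0.0189
gripper_force: 59.3
```

The force rises at the end stop, so off is at TCP (0.4933,-0.3666). I'll ease back, release and rise, then look at the scene again.

```bash
python3 steer.py '0 0 0 0 -0.004 0 0.015;0 0 0 0 -0.004 0 0.015;0 0 0 0 -0.004 0 0.085;0 0 0 0 -0.004 0 0.085;0 0 0 0 -0.004 0 0.085;0 0 0 0 -0.004 -0.06 0.085;0 0 0 0 -0.004 -0.12 0.085;0 0 0 -0.06 -0.004 -0.16 0.085;0 0 0 -0.12 -0.004 -0.16 0.085'
cat > look.py <<'E'
from h import *
import sys
W=(215,150,385,275)
c=Cam("top")
def show(t,m,z,a=20):
    for b in c.blobs(m,z,a): print(t,"uv",b[0].round(1),"xy",b[1],"rect",np.array(b[2][0]).round(1),np.array(b[2][1]).round(1),round(b[2][2],1),b[3])
show("yellow .046",c.mask((22,150,80),(34,255,255),W),0.046)
show("yellow .062",c.mask((22,150,80),(34,255,255),W),0.062)
show("lens",c.mask((0,0,140),(180,50,255),W),0.058)
show("blue",c.mask((105,100,60),(130,255,255),(140,150,385,275)),0.063)
show("grip",c.mask((0,0,0),(180,255,75),(432,190,465,240)),0.0345)
if len(sys.argv)>1: cv2.imwrite(f"pics/{sys.argv[1]}.png",c.px[:,:,::-1])
E
python3 look.py t1; python3 p.py 0.4387 0.129 0.2 101
```

```text
time_s: 5.55
ee_pos: [0.481, -0.2528, 0.2137]
tool_rot: [-2.339, 2.095, -0.008]
wrist_force: [0.6, 1.0, -0.6]
width: 0.0846
gripper_force: 0.0
yellow .046 uv [309.3 249. ] xy [ 0.4319 -0.0047] rect [432.   -4.5] [59.5 59.6] 2.8 495.0
yellow .062 uv [309.3 249. ] xy [ 0.431  -0.0047] rect [431.1  -4.5] [58.6 58.7] 2.8 495.0
lens uv [309.5 248.5] xy [ 0.4324 -0.0052] rect [432.6  -5.2] [33.  32.8] 88.7 144.0
lens uv [365.1 257.5] xy [ 0.4068 -0.1457] rect [ 419.8 -146.3] [ 53.1 108.5] 88.6 387.0
lens uv [361.6 161.3] xy [ 0.6591 -0.1476] rect [ 642.1 -139.8] [132.7 101. ] 87.0 1062.5
blue uv [256.2 247.2] xy [0.4385 0.1289] rect [438.7 129.1] [52.6 52.4] 11.2 400.0
blue uv [211.2 214.1] xy [0.5251 0.2437] rect [526.3 244. ] [76.3 22.3] 7.5 216.0
grip uv [446.  223.8] xy [ 0.4907 -0.3676] rect [ 485.8 -372.8] [85.5 75.2] 85.8 657.5
rv [-0.002  0.005  1.492] d [-0.3775 -0.0019  0.0138] rows>= 8 q1,q6 [-0.1859  0.3002] t 5.6
```

```bash
python3 steer.py '0 0 1.492 -0.3775 -0.0019 0.0138 0.085;0 0 1.492 -0.3775 -0.0019 0.0138 0.085;0 0 1.492 -0.3775 -0.0019 0.0138 0.085;0 0 1.492 -0.3775 -0.0019 0.0138 0.085;0 0 1.492 -0.3775 -0.0019 0.0138 0.085;0 0 1.492 -0.3775 -0.0019 0.0138 0.085;0 0 1.492 -0.3775 -0.0019 0.0138 0.085;0 0 1.492 -0.3775 -0.0019 0.0138 0.05;0 0 1.492 -0.3775 -0.0019 0.0138 0.05;0 0 1.492 -0.3775 -0.0019 0.0138 0.05'; python3 p.py 0.4385 0.1295 0.088 101
```

```text
time_s: 6.85
ee_pos: [0.4395, 0.1225, 0.1969]
tool_rot: [0.302, -3.127, 0.0]
wrist_force: [-0.2, 0.1, -0.8]
width: 0.0499
gripper_force: 0.0
rv [-0.    -0.001  0.001] d [-0.0004  0.0071  0.1089] rows>= 2 q1,q6 [ 0.617 -1.995] t 6.85
```

Run:
```python
from h import *
c=Cam("scene")
for b in c.blobs(c.mask((105,100,60),(130,255,255),(320,130,380,190)),0.063): print(b[0],b[1],b[2])
o=cv2.resize(c.px[100:240,200:420,::-1],(660,420),interpolation=cv2.INTER_CUBIC); cv2.imwrite("pics/s2.png",o)
```

```text
[351.5027 155.2883] [0.4478 0.1372] ((443.255615234375, 132.35061645507812), (54.602237701416016, 54.927757263183594), 17.945222854614258)
```

View pics/s2.png

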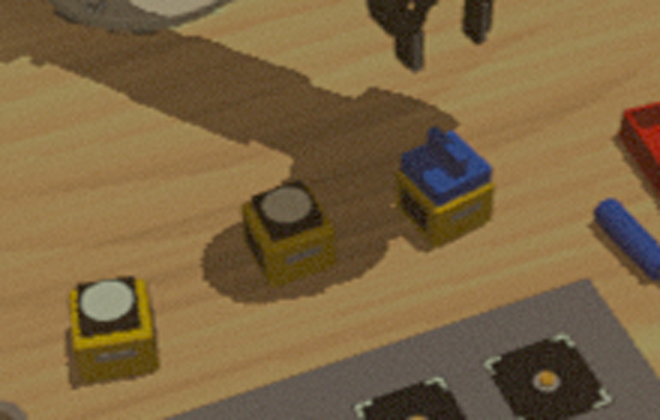

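The scene crop shows the cover in place at about (351,155), with the open fingers above it. I'll go down onto the tab.

```bash
python3 steer.py '0 0 0 0 0.007 0.05 0.05;0 0 0 0 0.007 0.09 0.05;0 0 0 0 0.007 0.109 0.05;0 0 0 0 0.007 0.109 0;0 0 0 0 0.007 0.109 0;0 0 0 0 0.007 0.109 0;0 0 0 0 0.007 0.109 0'; python3 steer.py '0 0 0 0 0 -0.04 0;0 0 0 0 0 -0.09 0;0 0 0 0 0 -0.09 0'; python3 p.py 0.55 0.352 0.19 101
```

```text
time_s: 7.78
ee_pos: [0.4392, 0.1298, 0.0893]
tool_rot: [-0.3, 3.125, 0.002]
wrist_force: [-0.3, 0.4, 3.2]
width: 0.0082
gripper_force: 60.5
time_s: 8.15
ee_pos: [0.4406, 0.1305, 0.1824]
tool_rot: [-0.3, 3.119, 0.005]
wrist_force: [0.2, -0.5, -0.8]
width: 0.0086
gripper_force: 59.9
rv [ 0.003  0.009 -0.   ] d [-0.1496  0.1967 -0.0059] rows>= 4 q1,q6 [ 0.6315 -2.0112] t 8.15
```

```bash
python3 steer.py '0 0 0 -0.16 0.19 -0.006 0;0 0 0 -0.16 0.19 -0.006 0;0 0 0 -0.16 0.19 -0.006 0;0 0 0 -0.16 0.19 -0.006 0;0 0 0 -0.16 0.19 -0.006 0'; python3 p.py 0.539 0.354 0.053 97
```

```text
time_s: 8.78
ee_pos: [0.5598, 0.3491, 0.1799]
tool_rot: [0.302, -3.123, 0.004]
wrist_force: [-1.0, -1.1, -1.2]
width: 0.0085
gripper_force: 59.9
rv [-0.002 -0.004  0.071] d [0.019 0.009 0.127] rows>= 3 q1,q6 [ 0.7933 -2.1711] t 8.775
```

```bash
python3 steer.py '0 0 0.07 0.019 0.009 0.05 0;0 0 0.07 0.019 0.009 0.1 0;0 0 0.07 0.019 0.009 0.13 0;0 0 0.07 0.019 0.009 0.13 0;0 0 0.07 0.019 0.009 0.13 0.03;0 0 0.07 0.019 0.009 0.13 0.03;0 0 0.07 0.019 0.009 0.08 0.03;0 0 0.07 0.019 0.009 0.02 0.03;0 0 0.07 0.08 -0.1 -0.05 0.085'; python3 look.py t2; python3 p.py 0.432 -0.004 0.2 2.8
```

```text
time_s: 9.9
ee_pos: [0.5238, 0.3019, 0.1992]
tool_rot: [-0.193, 3.129, 0.007]
wrist_force: [0.8, -1.2, -0.3]
width: 0.047
gripper_force: 0.0
yellow .046 uv [309.3 249. ] xy [ 0.4319 -0.0046] rect [432.1  -4.6] [59.4 59.4] 2.3 496.0
yellow .046 uv [257.5 248.1] xy [0.4373 0.128 ] rect [436.9 128.1] [60.4 60. ] 11.2 505.0
yellow .046 uv [368.9 231.3] xy [ 0.4742 -0.1604] rect [ 474.3 -160. ] [62.  60.6] 80.0 497.5
yellow .062 uv [309.3 249. ] xy [ 0.4311 -0.0047] rect [431.2  -4.6] [58.5 58.5] 2.3 496.0
yellow .062 uv [257.5 248.1] xy [0.4363 0.1259] rect [435.9 126. ] [59.4 59.1] 11.2 505.0
yellow .062 uv [368.9 231.3] xy [ 0.4726 -0.158 ] rect [ 472.8 -157.6] [61.1 59.6] 80.0 497.5
lens uv [309.4 248.6] xy [ 0.4324 -0.0051] rect [432.6  -5.2] [33.  32.8] 88.7 145.0
lens uv [256.7 247.6] xy [0.4378 0.1284] rect [438.1 127.7] [35.5 32.8] 88.7 148.5
lens uv [370.5 230.5] xy [ 0.475  -0.1626] rect [ 475.  -162.7] [33.8 33.5] 88.8 140.5
blue uv [175.9 215.8] xy [0.5224 0.3328] rect [523.1 332.6] [36.7 50.5] 2.0 203.0
blue uv [211.  213.9] xy [0.5257 0.2443] rect [526.5 244.5] [75.8 21.1] 6.8 204.5
grip uv [445.1 220.8] xy [ 0.4988 -0.3657] rect [ 532.5 -368.4] [100.2  35.6] 0.6 83.0
rv [-0.004  0.011 -1.499] d [ 0.1261 -0.287   0.0014] rows>= 8 q1,q6 [ 0.7768 -2.2277] t 9.95
```

View pics/t2.png

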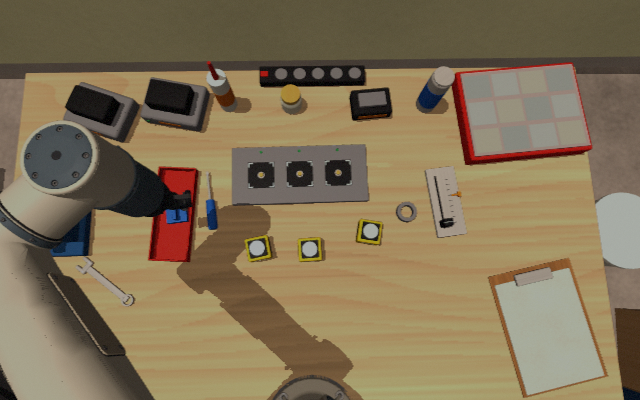

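The cover lies in the tray at about (176,215), all three lenses are bare, and the grip is at the off end (446,223). Next is the middle light.

```bash
python3 steer.py '0 0 -1.5 0.1261 -0.287 0.0014 0.085;0 0 -1.5 0.1261 -0.287 0.0014 0.085;0 0 -1.5 0.1261 -0.287 0.0014 0.085;0 0 -1.5 0.1261 -0.287 0.0014 0.085;0 0 -1.5 0.1261 -0.287 0.0014 0.085;0 0 -1.5 0.1261 -0.287 0.0014 0.085;0 0 -1.5 0.1261 -0.287 0.0014 0.085;0 0 -1.5 0.1261 -0.287 0.0014 0.085;0 0 -1.5 0.1261 -0.287 0.0014 0.085;0 0 -1.5 0.1261 -0.287 0.0014 0.085'; python3 p.py 0.4325 -0.0045 0.034 2.5
python3 - <<'E'
from h import *
c=Cam("scene")
for b in c.blobs(c.mask((22,140,50),(34,255,255),(210,150,385,235)),0.046): print(b[0],b[1],b[2])
E
```

```text
time_s: 11.2
ee_pos: [0.4315, -0.0003, 0.1938]
tool_rot: [-2.272, 2.168, -0.001]
wrist_force: [-0.9, 0.3, -0.7]
width: 0.0849
gripper_force: 0.0
rv [-0.001  0.     0.003] d [ 0.0043 -0.0006  0.1598] rows>= 3 q1,q6 [ 0.3652 -0.3183] t 11.2
[238.3939 214.4065] [ 0.5065 -0.1619] ((491.26690673828125, -161.2195587158203), (59.150394439697266, 89.94340515136719), 79.06942749023438)
[297.4291 181.2172] [ 0.4628 -0.0074] ((457.5377502441406, -4.227455139160156), (62.10622024536133, 81.31275939941406), 86.98274993896484)
[347.4138 164.3575] [0.4569 0.1232] ((466.04913330078125, 114.1964111328125), (77.24150848388672, 79.1341552734375), 57.46858215332031)
```

```bash
python3 steer.py '0 0 0 0.0043 -0.0006 0.05 0.085;0 0 0 0.0043 -0.0006 0.1 0.085;0 0 0 0.0043 -0.0006 0.14 0.085;0 0 0 0.0043 -0.0006 0.16 0.085;0 0 0 0.0043 -0.0006 0.16 0.085;0 0 0 0.0043 -0.0006 0.16 0.05;0 0 0 0.0043 -0.0006 0.16 0.05;0 0 0 0.0043 -0.0006 0.16 0.05'
python3 - <<'E'
from h import *
print(arm.get_state()["joint_positions"])
E
python3 steer.py '0 0 0 0 0 -0.04 0.05;0 0 0 0 0 -0.09 0.05;0 0 0 0 0 -0.09 0.05'; python3 p.py 0.6385 0.0195 0.124 0
```

```text
time_s: 12.25
ee_pos: [0.433, -0.0044, 0.0347]
tool_rot: [-2.275, 2.164, -0.002]
wrist_force: [-1.2, 0.8, 6.2]
width: 0.059
gripper_force: 66.1
[ 0.3547  0.2279 -0.548   0.0004 -0.7925 -0.3049]
time_s: 12.62
ee_pos: [0.4348, -0.0039, 0.1272]
tool_rot: [-2.271, 2.16, -0.007]
wrist_force: [0.0, -0.3, -4.3]
width: 0.0589
gripper_force: 67.9
rv [-0.009  0.002  0.05 ] d [-0.0132 -0.2046  0.005 ] rows>= 4 q1,q6 [ 0.3546 -0.3048] t 12.625
```

```bash
python3 steer.py '0 0 0.05 -0.0132 -0.06 0.005 0.05;0 0 0.05 -0.0132 -0.12 0.005 0.05;0 0 0.05 -0.0132 -0.18 0.005 0.05;0 0 0.05 -0.0132 -0.2046 0.005 0.05;0 0 0.05 -0.0132 -0.2046 0.005 0.05;0 0 0.05 -0.0132 -0.2046 0.005 0.05'; python3 p.py 0.6385 0.0195 0.052 0
```

```text
time_s: 13.38
ee_pos: [0.6346, 0.0188, 0.1169]
tool_rot: [2.22, -2.22, -0.003]
wrist_force: [0.2, 0.0, -3.9]
width: 0.059
gripper_force: 67.7
rv [ 0.003  0.    -0.   ] d [-0.0007 -0.0041  0.0649] rows>= 2 q1,q6 [ 0.2748 -0.2749] t 13.375
```

```bash
python3 steer.py '0.003 0 0 -0.0007 -0.0041 0.03 0.05;0.003 0 0 -0.0007 -0.0041 0.055 0.05;0.003 0 0 -0.0007 -0.0041 0.064 0.05;0.003 0 0 -0.0007 -0.0041 0.064 0.05;0.003 0 0 -0.0007 -0.0041 0.064 0.05'; python3 p.py 0.6385 0.0195 0.0507 0
```

```text
time_s: 14.0
ee_pos: [0.6407, 0.0196, 0.0558]
tool_rot: [-2.219, 2.218, -0.006]
wrist_force: [0.2, 0.2, -3.7]
width: 0.0589
gripper_force: 67.7
rv [-0.005  0.     0.   ] d [0.0001 0.0022 0.0051] rows>= 1 q1,q6 [ 0.2745 -0.2749] t 14.0
```

```bash
python3 steer.py '-0.005 0 0 0 0.002 0.003 0.05;-0.005 0 0 0 0.002 0.005 0.05;-0.005 0 0 0 0.002 0.005 0.05;-0.005 0 0 0 0.002 0.005 0.05'
```

```text
time_s: 14.5
ee_pos: [0.6385, 0.0196, 0.0508]
tool_rot: [2.222, -2.221, -0.0]
wrist_force: [-3.1, 1.7, 5.5]
width: 0.0591
gripper_force: 68.8
```

```bash
python3 steer.py '0 0 0 0 0 0 0.085;0 0 0 0 0 0 0.085;0 0 0 0 0 0 0.085;0 0 0 0 0 -0.05 0.085;0 0 0 0 0 -0.1 0.085;0 0 0 0 0.1 -0.14 0.085;0 0 0 0 0.15 -0.14 0.085;0 0 0 0 0.2 -0.14 0.085;0 0 0 0 0.2 -0.14 0.085'; python3 look.py t3; python3 p.py 0.438 0.1285 0.15 11.2
```

```text
time_s: 15.62
ee_pos: [0.4354, 0.0191, 0.1903]
tool_rot: [2.222, -2.221, -0.002]
wrist_force: [0.7, -0.3, 0.7]
width: 0.0852
gripper_force: 0.0
yellow .046 uv [369.2 231.2] xy [ 0.4745 -0.1612] rect [ 474.4 -159.8] [62.1 60.1] 79.3 478.0
yellow .046 uv [298.4 169.9] xy [0.6417 0.0204] rect [641.5  20. ] [61.1 60.2] 89.0 467.0
yellow .062 uv [369.2 231.2] xy [ 0.473  -0.1587] rect [ 472.8 -157.4] [61.1 59.2] 79.3 478.0
yellow .062 uv [298.4 169.9] xy [0.6376 0.02  ] rect [637.3  19.6] [60.2 59.3] 89.0 467.0
lens uv [370.5 230.5] xy [ 0.475  -0.1627] rect [ 475.  -162.7] [33.8 33.5] 88.8 140.0
lens uv [281.7 226.1] xy [0.4912 0.0648] rect [500.4  84.5] [187.9 273.1] 3.3 5032.0
lens uv [298.5 168. ] xy [0.6437 0.0195] rect [643.7  19.6] [34.2 32.5] 89.0 133.0
blue uv [176.1 212.3] xy [0.5316 0.3326] rect [531.7 331.8] [51.6 51.8] 6.6 359.5
blue uv [210.9 211.3] xy [0.5324 0.2447] rect [532.4 244.7] [64.  21.9] 6.3 170.5
grip uv [445.  220.8] xy [ 0.4987 -0.3655] rect [ 533.1 -361.7] [101.   36.7] 9.5 84.0
rv [ 0.001  0.001 -0.195] d [-0.1093 -0.0031  0.0407] rows>= 2 q1,q6 [ 0.4053 -0.4044] t 15.675
```

Run:
```python
from h import *
c=Cam("scene")
for b in c.blobs(c.mask((0,0,110),(180,45,255),(210,130,385,235)),0.058): print(b[0],b[1],b[2])
print(c.proj([[0.438,0.128,0.058],[0.475,-0.1625,0.058],[0.64,0.019,0.074]]))
cv2.imwrite("pics/s3.png",cv2.resize(c.px[100:300,190:430,::-1],(720,600),interpolation=cv2.INTER_CUBIC))
```

```text
[340.1591 225.5217] [0.627 0.029] ((626.9839477539062, 28.751178741455078), (36.629024505615234, 35.43284606933594), 89.95771026611328)
[235.1434 199.6399] [ 0.4729 -0.1584] ((472.3249206542969, -158.34796142578125), (36.412166595458984, 32.066856384277344), 67.76931762695312)
[347.5785 154.101 ] [0.4359 0.1326] ((435.72894287109375, 133.05625915527344), (35.11373519897461, 33.8682746887207), 47.90230178833008)
[[346.2183 155.17  ]
 [233.5755 200.8351]
 [338.5215 227.0046]]
```

View pics/s3.png

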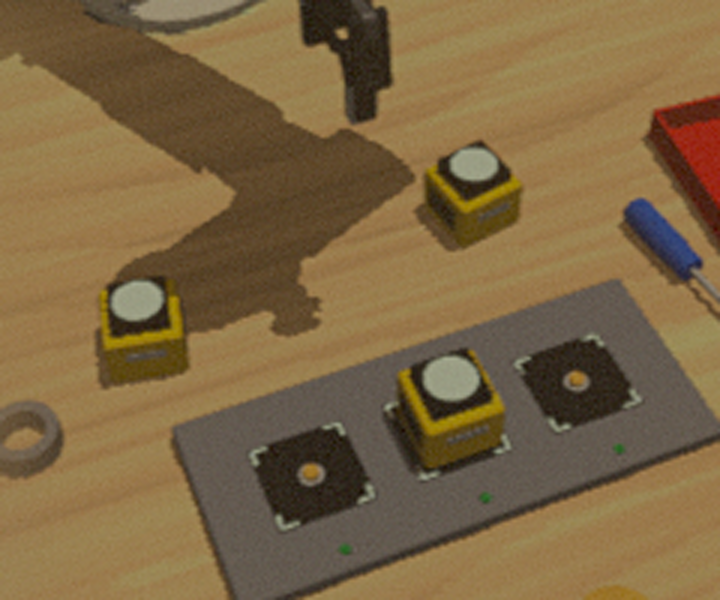

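The scene crop shows light 1 squarely on pad 1, and the left and right lights have not moved. Now the left light goes to pad 2.

```bash
python3 steer.py '0 0 -0.19 -0.06 0 0 0.085;0 0 -0.195 -0.1103 -0.002 0.04 0.085;0 0 -0.195 -0.1103 -0.002 0.04 0.085;0 0 -0.195 -0.1103 -0.002 0.04 0.085'; python3 p.py 0.437 0.1295 0.034 11.2
```

```text
time_s: 16.23
ee_pos: [0.4409, 0.1299, 0.1496]
tool_rot: [2.426, -1.992, -0.002]
wrist_force: [0.3, -0.2, 1.0]
width: 0.0852
gripper_force: 0.0
rv [ 0.002 -0.     0.   ] d [-0.0004  0.0036  0.1156] rows>= 2 q1,q6 [ 0.6286 -0.4327] t 16.225
```

```bash
python3 steer.py '0 0 0 -0.0004 0.0036 0.06 0.085;0 0 0 -0.0004 0.0036 0.1 0.085;0 0 0 -0.0004 0.0036 0.1156 0.085;0 0 0 -0.0004 0.0036 0.1156 0.085;0 0 0 -0.0004 0.0036 0.1156 0.05;0 0 0 -0.0004 0.0036 0.1156 0.05;0 0 0 -0.0004 0.0036 0.1156 0.05'; python3 steer.py '0 0 0 0 0 -0.04 0.05;0 0 0 0 0 -0.09 0.05;0 0 0 0 0 -0.09 0.05'; python3 p.py 0.638 0.1245 0.118 0
```

```text
time_s: 17.1
ee_pos: [0.4376, 0.1298, 0.0357]
tool_rot: [-2.426, 1.993, -0.0]
wrist_force: [-0.6, -0.2, 7.1]
width: 0.0591
gripper_force: 65.9
time_s: 17.48
ee_pos: [0.4389, 0.1308, 0.1281]
tool_rot: [-2.422, 1.99, -0.002]
wrist_force: [0.3, 0.6, -4.0]
width: 0.0592
gripper_force: 67.1
rv [-0.006  0.004  0.195] d [ 0.0449 -0.194   0.0112] rows>= 4 q1,q6 [ 0.6332 -0.4376] t 17.475
```

```bash
python3 steer.py '0 0 0.1 0.015 -0.06 0 0.05;0 0 0.195 0.03 -0.12 0 0.05;0 0 0.195 0.0449 -0.194 0.005 0.05;0 0 0.195 0.0449 -0.194 0.005 0.05;0 0 0.195 0.0449 -0.194 0.005 0.05;0 0 0.195 0.0449 -0.194 0.005 0.05'; python3 p.py 0.638 0.1245 0.054 0
```

```text
time_s: 18.23
ee_pos: [0.6345, 0.123, 0.1181]
tool_rot: [2.22, -2.22, -0.004]
wrist_force: [-0.6, 0.6, -2.6]
width: 0.0591
gripper_force: 67.1
rv [ 0.004 -0.     0.   ] d [-0.0015 -0.0038  0.0641] rows>= 2 q1,q6 [ 0.432  -0.4314] t 18.225
```

```bash
python3 steer.py '0.003 0 0 -0.0015 -0.0038 0.03 0.05;0.003 0 0 -0.0015 -0.0038 0.05 0.05;0.003 0 0 -0.0015 -0.0038 0.06 0.05;0.003 0 0 -0.0015 -0.0038 0.06 0.05;0.003 0 0 -0.0015 -0.0038 0.06 0.05'; python3 p.py 0.638 0.1245 0.0517 0
```

```text
time_s: 18.85
ee_pos: [0.6398, 0.1248, 0.0601]
tool_rot: [-2.22, 2.219, -0.003]
wrist_force: [0.2, -0.3, -2.5]
width: 0.0591
gripper_force: 67.1
rv [-0.003  0.001  0.   ] d [0.0003 0.0018 0.0084] rows>= 1 q1,q6 [ 0.4322 -0.4322] t 18.85
```

```bash
python3 steer.py '-0.003 0 0 0 0.0015 0.004 0.05;-0.003 0 0 0 0.0015 0.0085 0.05;-0.003 0 0 0 0.0015 0.0085 0.05;-0.003 0 0 0 0.0015 0.0085 0.05'
```

```text
time_s: 19.35
ee_pos: [0.6384, 0.1248, 0.0518]
tool_rot: [-2.222, 2.22, 0.0]
wrist_force: [-2.7, 1.2, 5.7]
width: 0.0593
gripper_force: 68.1
```

```bash
python3 steer.py '0 0 0 0 0 0 0.085;0 0 0 0 0 0 0.085;0 0 0 0 0 0 0.085;0 0 0 0 0 -0.05 0.085;0 0 0 0 0 -0.1 0.085;0 0 0 -0.03 0.1 -0.14 0.085;0 0 0 -0.06 0.2 -0.14 0.085;0 0 0 -0.06 0.25 -0.14 0.085;0 0 0 -0.06 0.25 -0.14 0.085;0 0 0 -0.06 0.25 -0.14 0.085'; python3 look.py; python3 p.py 0.4745 -0.161 0.15 -10
python3 - <<'E'
from h import *
c=Cam("scene")
for b in c.blobs(c.mask((0,0,110),(180,45,255),(200,130,420,240)),0.058): print(b[0],b[1],b[2])
E
```

```text
time_s: 20.6
ee_pos: [0.3855, 0.1846, 0.1914]
tool_rot: [-2.224, 2.218, 0.003]
wrist_force: [0.2, 0.4, 0.4]
width: 0.0852
gripper_force: 0.0
yellow .046 uv [368.9 231.4] xy [ 0.474  -0.1604] rect [ 474.2 -160. ] [61.6 60.9] 80.6 495.0
yellow .046 uv [258.9 170.6] xy [0.6416 0.1248] rect [640.9 124.8] [58.4 60.3] 89.9 464.0
yellow .046 uv [298.3 169.9] xy [0.6417 0.0204] rect [641.5  20. ] [61.1 60.2] 89.0 468.0
yellow .062 uv [368.9 231.4] xy [ 0.4725 -0.158 ] rect [ 472.7 -157.6] [60.7 60. ] 80.6 495.0
yellow .062 uv [258.9 170.6] xy [0.6375 0.1228] rect [636.8 122.7] [57.5 59.4] 89.9 464.0
yellow .062 uv [298.3 169.9] xy [0.6376 0.02  ] rect [637.3  19.6] [60.2 59.3] 89.0 468.0
lens uv [370.5 230.5] xy [ 0.475  -0.1627] rect [ 475.  -162.7] [33.8 33.5] 88.8 140.0
lens uv [298.5 168. ] xy [0.6437 0.0195] rect [643.7  19.6] [34.2 32.5] 89.0 133.0
lens uv [258.2 168.7] xy [0.6436 0.1252] rect [643.7 125.5] [35.1 36.2] 26.7 136.0
blue uv [176.1 212.3] xy [0.5315 0.3325] rect [531.7 331.9] [51.8 51.6] 6.1 362.0
blue uv [211.2 214.1] xy [0.525  0.2436] rect [526.3 243.9] [76.3 22.5] 7.7 217.0
grip uv [445.  220.8] xy [ 0.4987 -0.3655] rect [ 533.1 -361.7] [101.   36.7] 9.5 84.0
rv [0.001 0.002 0.177] d [ 0.3461 -0.0878  0.0409] rows>= 6 q1,q6 [ 0.8142 -0.8114] t 20.65
[339.9008 225.552 ] [0.6268 0.0284] ((628.1981201171875, 29.236494064331055), (35.958641052246094, 36.95621871948242), 66.94190979003906)
[384.8189 210.8917] [0.6272 0.1345] ((627.1212768554688, 133.93276977539062), (37.05585479736328, 33.352542877197266), 67.7694091796875)
[235.1977 199.5778] [ 0.4728 -0.1582] ((472.9462585449219, -158.59597778320312), (35.56082534790039, 34.902061462402344), 75.51475524902344)
```

Both placed lights are on their pads. Next is the right light, going to pad 0.

```bash
python3 steer.py '0 0 0.177 0.06 -0.0878 0 0.085;0 0 0.177 0.12 -0.0878 0 0.085;0 0 0.177 0.18 -0.0878 0 0.085;0 0 0.177 0.24 -0.0878 0 0.085;0 0 0.177 0.30 -0.0878 0.02 0.085;0 0 0.177 0.3461 -0.0878 0.0409 0.085;0 0 0.177 0.3461 -0.0878 0.0409 0.085;0 0 0.177 0.3461 -0.0878 0.0409 0.085'; python3 p.py 0.4745 -0.161 0.034 -10
```

```text
time_s: 21.7
ee_pos: [0.4761, -0.1628, 0.1489]
tool_rot: [2.012, -2.41, -0.003]
wrist_force: [0.3, 0.8, -0.3]
width: 0.0852
gripper_force: 0.0
rv [ 0.003 -0.001 -0.005] d [-0.0016  0.0015  0.1149] rows>= 2 q1,q6 [-0.0175 -0.1622] t 21.7
```

```bash
python3 steer.py '0 0 0 -0.0016 0.0015 0.06 0.085;0 0 0 -0.0016 0.0015 0.1 0.085;0 0 0 -0.0016 0.0015 0.1149 0.085;0 0 0 -0.0016 0.0015 0.1149 0.085;0 0 0 -0.0016 0.0015 0.1149 0.05;0 0 0 -0.0016 0.0015 0.1149 0.05;0 0 0 -0.0016 0.0015 0.1149 0.05'; python3 steer.py '0 0 0 0 0 -0.04 0.05;0 0 0 0 0 -0.09 0.05;0 0 0 0 0 -0.09 0.05'; python3 p.py 0.640 -0.0845 0.118 0
```

```text
time_s: 22.58
ee_pos: [0.4756, -0.1595, 0.0363]
tool_rot: [-2.017, 2.408, -0.001]
wrist_force: [-1.1, 1.7, 6.7]
width: 0.0588
gripper_force: 66.8
time_s: 22.95
ee_pos: [0.4772, -0.1601, 0.1289]
tool_rot: [-2.014, 2.405, -0.008]
wrist_force: [0.9, 0.5, -4.3]
width: 0.059
gripper_force: 67.0
rv [-0.007 -0.    -0.177] d [-0.103  -0.1469  0.012 ] rows>= 3 q1,q6 [-0.0112 -0.1659] t 22.95
```

```bash
python3 steer.py '0 0 -0.1 -0.03 -0.04 0 0.05;0 0 -0.177 -0.06 -0.08 0 0.05;0 0 -0.177 -0.09 -0.12 0.005 0.05;0 0 -0.177 -0.103 -0.1469 0.005 0.05;0 0 -0.177 -0.103 -0.1469 0.005 0.05;0 0 -0.177 -0.103 -0.1469 0.005 0.05'; python3 p.py 0.640 -0.0845 0.056 0
```

```text
time_s: 23.7
ee_pos: [0.6361, -0.0842, 0.1181]
tool_rot: [2.219, -2.22, -0.005]
wrist_force: [-0.4, -1.0, -2.9]
width: 0.0587
gripper_force: 66.8
rv [ 0.005  0.    -0.   ] d [ 0.0003 -0.0041  0.0621] rows>= 1 q1,q6 [ 0.1109 -0.1109] t 23.7
```

```bash
python3 steer.py '0.003 0 0 0.0003 -0.003 0.03 0.05;0.003 0 0 0.0003 -0.003 0.05 0.05;0.003 0 0 0.0003 -0.003 0.06 0.05;0.003 0 0 0.0003 -0.003 0.06 0.05;0.003 0 0 0.0003 -0.003 0.06 0.05'; python3 p.py 0.640 -0.0845 0.0523 0
```

```text
time_s: 24.32
ee_pos: [0.6407, -0.0847, 0.0606]
tool_rot: [-2.22, 2.22, -0.003]
wrist_force: [1.5, -0.3, -2.7]
width: 0.0589
gripper_force: 66.8
rv [-0.003 -0.     0.   ] d [-0.0002  0.0007  0.0083] rows>= 1 q1,q6 [ 0.1101 -0.1103] t 24.325
```

```bash
python3 steer.py '-0.003 0 0 0 0.0007 0.004 0.05;-0.003 0 0 0 0.0007 0.0083 0.05;-0.003 0 0 0 0.0007 0.0083 0.05;-0.003 0 0 0 0.0007 0.0083 0.05'; python3 steer.py '0 0 0 0 0 0 0.085;0 0 0 0 0 0 0.085;0 0 0 0 0 0 0.085;0 0 0 0 0 -0.05 0.085;0 0 0 0 0 -0.1 0.085;0 0 0 0 0.1 -0.14 0.085;0 0 0 0 0.2 -0.14 0.085;0 0 0 0 0.25 -0.14 0.085;0 0 0 0 0.25 -0.14 0.085;0 0 0 0 0.25 -0.14 0.085'; python3 look.py t4
python3 - <<'E'
from h import *
t=Cam("top");c=Cam("scene"); print(arm.get_state()["time_s"])
for b in c.blobs(c.mask((0,0,110),(180,45,255),(200,130,420,260)),0.074): print("scene lens .074",b[0],b[1])
for b in t.blobs(t.mask((0,0,140),(180,50,255),(240,150,360,185)),0.074): print("top lens .074",b[0],b[1])
r=lambda i:cv2.resize(i[:,:,::-1],(800,300),interpolation=cv2.INTER_CUBIC)
o=np.vstack([r(t.px[135:225,140:380]),r(c.px[150:310,110:510])])
cv2.imwrite("pics/c4.png",o)
r=lambda i:cv2.resize(i[:,:,::-1],(400,600),interpolation=cv2.INTER_CUBIC)
cv2.imwrite("pics/p4.png",np.hstack([r(t.px[160:244,415:471]),r(c.px[230:320,120:180])]))
E
```

```text
time_s: 24.82
ee_pos: [0.6402, -0.0845, 0.0523]
tool_rot: [2.222, -2.221, 0.0]
wrist_force: [-2.2, 1.2, 5.0]
width: 0.0593
gripper_force: 67.7
time_s: 26.08
ee_pos: [0.3863, -0.0848, 0.1922]
tool_rot: [-2.222, 2.221, 0.002]
wrist_force: [1.0, 0.7, 0.9]
width: 0.0853
gripper_force: 0.0
yellow .046 uv [259.  170.5] xy [0.6417 0.1248] rect [641.9 124.8] [59.2 57.4] 89.0 460.0
yellow .046 uv [298.3 169.8] xy [0.6419 0.0204] rect [641.5  20.1] [61.2 60.2] 89.0 466.0
yellow .046 uv [338.9 168.5] xy [ 0.6434 -0.0877] rect [643.7 -88. ] [59.4 57.7] 89.0 456.5
yellow .062 uv [259.  170.5] xy [0.6376 0.1227] rect [637.8 122.7] [58.3 56.5] 89.0 460.0
yellow .062 uv [298.3 169.8] xy [0.6378 0.02  ] rect [637.3  19.7] [60.3 59.3] 89.0 466.0
yellow .062 uv [338.9 168.5] xy [ 0.6392 -0.0864] rect [639.5 -86.7] [58.4 56.8] 89.0 456.5
lens uv [277.7 271.5] xy [0.3769 0.0756] rect [381.1  94.6] [105.   19.8] 88.6 139.0
lens uv [322.  267.1] xy [ 0.3852 -0.0358] rect [382.5 -33.4] [46.3 88.1] 9.7 463.5
lens uv [351.6 244.7] xy [ 0.4398 -0.1128] rect [ 444.5 -125.1] [ 56.9 165.9] 49.4 197.5
lens uv [298.5 168. ] xy [0.6437 0.0195] rect [643.7  19.6] [34.2 32.5] 89.0 131.0
lens uv [258.1 168.7] xy [0.6435 0.1255] rect [643.4 126. ] [35.1 35.1] 26.5 134.0
lens uv [339.5 166.5] xy [ 0.6458 -0.0885] rect [645.9 -88.5] [34.9 34.8] 26.0 131.5
blue uv [176.1 212.2] xy [0.5316 0.3327] rect [531.8 332.7] [51.9 49.9] 6.6 359.5
blue uv [211.2 214.1] xy [0.525  0.2438] rect [526.3 244. ] [76.2 22.1] 6.8 214.0
grip uv [445.1 221. ] xy [ 0.4983 -0.3658] rect [ 533.1 -361.7] [101.   36.7] 9.5 94.0
26.225
scene lens .074 [291.7636 242.296 ] [ 0.6396 -0.0835]
scene lens .074 [339.8656 225.5641] [0.6376 0.0231]
scene lens .074 [384.8948 210.8644] [0.638  0.1272]
top lens .074 [298.572  167.9356] [0.6396 0.019 ]
top lens .074 [258.1045 168.7313] [0.6393 0.1234]
top lens .074 [339.5196 166.5158] [ 0.6415 -0.0872]
```

View pics/c4.png

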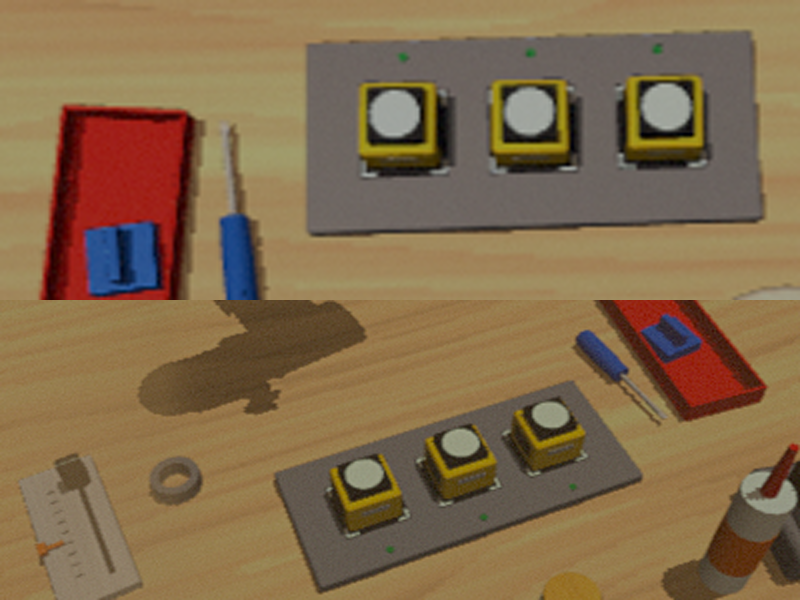

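View pics/p4.png

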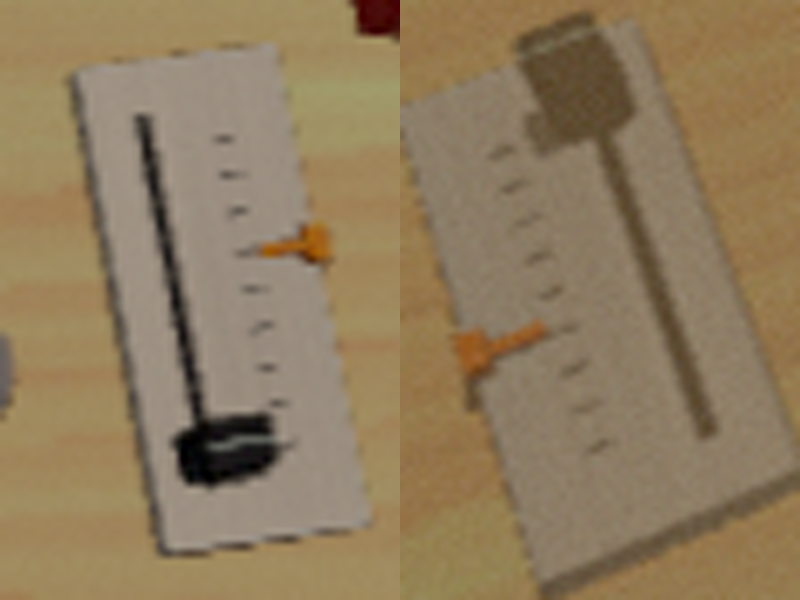

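All three lights sit inside their corner marks and the cover is in the tray. In the panel crops the marker is at the sixth tick from off. I'll work out its travel by casting rays in both views.

```bash
python3 - <<'E'
from h import *
for n,o,s,t0,t1,mk in(("top",(415,160),(400/56,600/84),(287,444),(223,139),[(262,250),(318,243)]),("scene",(120,230),(400/60,600/90),(103,153),(198,447),[(145,328),(75,350)])):
    c=Cam(n); f=lambda p:np.array(p,float)/s+o
    a,b=c.ray([f(t0),f(t1)],0.0145); u=(b-a); L=np.linalg.norm(u); u/=L
    print(n,"ticks",a,b,"L",L,"deg",np.degrees(np.arctan2(u[1],u[0])))
    for z in(.0145,.0185,.0225): print(z,(c.ray([f(p) for p in mk],z)-a)@u)
    # direct vs off stop position
    P=np.array([0.4933,-0.3666]); v=np.array([np.cos(np.radians(6.4)),np.sin(np.radians(6.4))]); print((c.ray([f(p) for p in mk],.02)-P)@v)
E
python3 p.py 0.495 -0.3662 0.15 6.4
```

```text
top ticks [ 0.4969 -0.3999] [ 0.6155 -0.385 ] L 0.11949493057892395 deg 7.178079607599143
0.0145 [0.0746 0.0742]
0.0185 [0.0741 0.0736]
0.0225 [0.0735 0.0731]
[0.0738 0.0737]
scene ticks [ 0.4992 -0.3927] [ 0.6174 -0.3799] L 0.11894431060647034 deg 6.207781833648337
0.0145 [0.0707 0.0682]
0.0185 [0.0737 0.0712]
0.0225 [0.0766 0.0741]
[0.0777 0.0751]
rv [ 0.002 -0.    -0.112] d [ 0.2818 -0.1044  0.0413] rows>= 5 q1,q6 [ 0.1835 -0.1835] t 26.325
```

```bash
python3 steer.py '0 0 -0.112 0.06 -0.02 0 0.085;0 0 -0.112 0.12 -0.04 0 0.085;0 0 -0.112 0.18 -0.07 0 0.085;0 0 -0.112 0.24 -0.1044 0 0.085;0 0 -0.112 0.2818 -0.1044 0.0413 0.085;0 0 -0.112 0.2818 -0.1044 0.0413 0.085;0 0 -0.112 0.2818 -0.1044 0.0413 0.085'; python3 p.py 0.495 -0.3662 0.052 6.4
```

```text
time_s: 27.2
ee_pos: [0.4943, -0.3668, 0.1488]
tool_rot: [2.34, -2.093, -0.005]
wrist_force: [0.5, 0.6, 0.7]
width: 0.0851
gripper_force: 0.0
rv [ 0.004  0.001 -0.   ] d [-0.0004 -0.0012  0.0968] rows>= 2 q1,q6 [-0.3843  0.4952] t 27.2
```

```bash
python3 steer.py '0 0 0 -0.0004 -0.001 0.05 0.085;0 0 0 -0.0004 -0.001 0.097 0.085;0 0 0 -0.0004 -0.001 0.097 0.085;0 0 0 -0.0004 -0.001 0.097 0.085;0 0 0 -0.0004 -0.001 0.097 0.015;0 0 0 -0.0004 -0.001 0.097 0.015;0 0 0 -0.0004 -0.001 0.097 0.015;0 0 0 -0.0004 -0.001 0.097 0.015;0 0 0 -0.0004 -0.001 0.097 0.015'; python3 p.py 0.5668 -0.3583 0.052 6.4; python3 look.py
```

```text
time_s: 28.32
ee_pos: [0.4949, -0.3659, 0.0536]
tool_rot: [2.341, -2.093, -0.001]
wrist_force: [-1.1, 1.0, 4.9]
width: 0.0188
gripper_force: 59.3
rv [ 0.002 -0.     0.   ] d [ 0.0005 -0.0723  0.0015] rows>= 2 q1,q6 [-0.3826  0.4941] t 28.325
yellow .046 uv [258.9 170.5] xy [0.6417 0.1248] rect [640.9 124.8] [58.4 60.3] 89.9 463.0
yellow .046 uv [298.3 169.8] xy [0.6419 0.0205] rect [641.5  20.1] [61.2 60.2] 89.0 467.0
yellow .046 uv [338.9 168.6] xy [ 0.6434 -0.0877] rect [643.7 -88. ] [59.4 57.7] 89.0 457.5
yellow .062 uv [258.9 170.5] xy [0.6375 0.1228] rect [636.8 122.7] [57.5 59.3] 89.9 463.0
yellow .062 uv [298.3 169.8] xy [0.6377 0.0201] rect [637.3  19.7] [60.3 59.3] 89.0 467.0
yellow .062 uv [338.9 168.6] xy [ 0.6392 -0.0864] rect [639.5 -86.7] [58.4 56.8] 89.0 457.5
lens uv [298.5 168. ] xy [0.6437 0.0195] rect [643.7  19.6] [34.2 32.5] 89.0 133.0
lens uv [258.2 168.7] xy [0.6436 0.1252] rect [643.7 125.5] [35.1 36.2] 26.7 136.0
lens uv [339.6 166.5] xy [ 0.6458 -0.0887] rect [645.9 -88.5] [34.4 35.5] 88.3 132.5
blue uv [176.1 212.2] xy [0.5316 0.3327] rect [531.8 331.7] [51.4 51.9] 7.1 361.0
blue uv [211.2 214.1] xy [0.5251 0.2437] rect [526.3 244. ] [76.2 22.1] 6.8 215.0
grip uv [459.9 217. ] xy [ 0.5082 -0.4062] rect [ 515.6 -405.8] [ 24.1 133.5] 85.0 367.0
```

The lights haven't moved, so I'll slide the dimmer up.

```bash
python3 steer.py '0 0 0 0 -0.015 0 0.015;0 0 0 0 -0.03 0 0.015;0 0 0 0 -0.045 0 0.015;0 0 0 0 -0.06 0 0.015;0 0 0 0 -0.0725 0 0.015;0 0 0 0 -0.0725 0 0.015;0 0 0 0 -0.0725 0 0.015'; python3 p.py 0.5668 -0.3583 0.052 6.4
```

```text
time_s: 29.25
ee_pos: [0.5684, -0.3576, 0.0537]
tool_rot: [2.343, -2.093, 0.002]
wrist_force: [1.3, 2.5, 4.8]
width: 0.0188
gripper_force: 59.5
rv [-0.001 -0.001  0.001] d [0.0005 0.0017 0.0017] rows>= 1 q1,q6 [-0.3293  0.4417] t 29.25
```

```bash
python3 steer.py '0 0 0 0 0.0015 0 0.015;0 0 0 0 0.0015 0 0.015;0 0 0 0 0.0015 0 0.015;0 0 0 0 0.0015 0 0.085;0 0 0 0 0.0015 0 0.085;0 0 0 0 0.0015 0 0.085;0 0 0 0 0.0015 -0.06 0.085;0 0 0 0 0.0015 -0.12 0.085;0 0 0 0 0.06 -0.15 0.085;0 0 0 0 0.12 -0.15 0.085;0 0 0 0 0.18 -0.15 0.085;0 0 0 0 0.18 -0.15 0.085'; python3 look.py | grep -v "lens"
python3 - <<'E'
from h import *
t=Cam("top");c=Cam("scene")
r=lambda i:cv2.resize(i[:,:,::-1],(400,600),interpolation=cv2.INTER_CUBIC)
cv2.imwrite("pics/p5.png",np.hstack([r(t.px[160:244,415:471]),r(c.px[230:320,120:180])]))
E
```

```text
time_s: 30.75
ee_pos: [0.3846, -0.378, 0.2041]
tool_rot: [2.338, -2.096, -0.002]
wrist_force: [1.5, -0.3, 0.9]
width: 0.0848
gripper_force: 0.0
yellow .046 uv [259.  170.5] xy [0.6418 0.1247] rect [641.9 124.8] [59.2 57.4] 89.0 461.0
yellow .046 uv [298.3 169.7] xy [0.6421 0.0205] rect [641.5  20. ] [61.  60.5] 89.5 463.0
yellow .046 uv [338.9 168.5] xy [ 0.6434 -0.0877] rect [643.7 -88. ] [59.4 57.7] 89.0 456.5
yellow .062 uv [259.  170.5] xy [0.6377 0.1227] rect [637.8 122.7] [58.3 56.5] 89.0 461.0
yellow .062 uv [298.3 169.7] xy [0.638  0.0201] rect [637.4  19.6] [60.  59.6] 89.5 463.0
yellow .062 uv [338.9 168.5] xy [ 0.6392 -0.0864] rect [639.5 -86.7] [58.4 56.8] 89.0 456.5
blue uv [176.  212.2] xy [0.5318 0.3328] rect [531.7 331.9] [51.7 51.7] 6.2 359.0
blue uv [211.1 214.1] xy [0.5249 0.2438] rect [526.3 244.1] [76.3 22. ] 7.5 213.0
grip uv [436.7 227.1] xy [ 0.4824 -0.3421] rect [ 479.8 -344.7] [56.1 22.8] 3.9 60.5
grip uv [436.  196.1] xy [ 0.5659 -0.3466] rect [ 557.9 -351.4] [32.4 50.8] 85.8 109.0
```

View pics/p5.png

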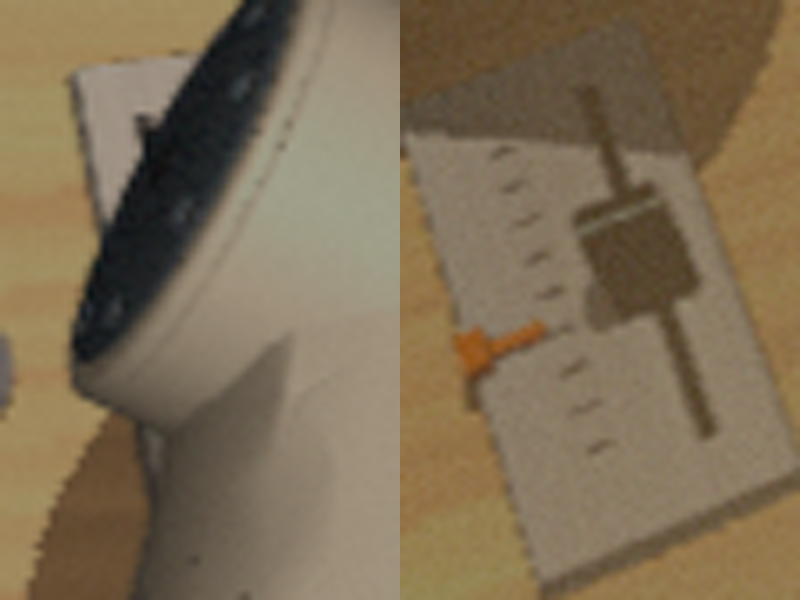

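The grip's white line is clear in the scene view, but the arm hides the top view. I'll move the arm aside and check from both.

```bash
python3 steer.py '0 0 0 -0.06 0 0 0.085;0 0 0 -0.12 0 0 0.085;0 0 0 -0.18 0 0 0.085;0 0 0 -0.24 0 0 0.085;0 0 0 -0.3 0 0 0.085;0 0 0 -0.3 0 0 0.085'
python3 - <<'E'
from h import *
t=Cam("top");c=Cam("scene")
cv2.imwrite("pics/p6.png",cv2.resize(t.px[160:244,415:471][:,:,::-1],(400,600),interpolation=cv2.INTER_CUBIC))
f=lambda p:np.array(p,float)/(400/60)+(120,230)
a=np.radians(6.4);u=np.array([np.cos(a),np.sin(a)])
off=c.ray([f((125,58)),f((190,28))],.0545)@u; now=c.ray([f((177,232)),f((260,200))],.0545)@u
mk=c.ray([f((145,328)),f((75,350))],.0225)@u
print("travel",now.mean()-off.mean(),"line",now,"marker",mk)
E
```

```text
time_s: 31.65
ee_pos: [0.3556, -0.0755, 0.2037]
tool_rot: [-2.352, 2.083, 0.002]
wrist_force: [0.4, -0.6, 0.1]
width: 0.0852
gripper_force: 0.0
travel 0.072568787079901 line [0.5239 0.5247] marker [0.5289 0.5263]
```

View pics/p6.png

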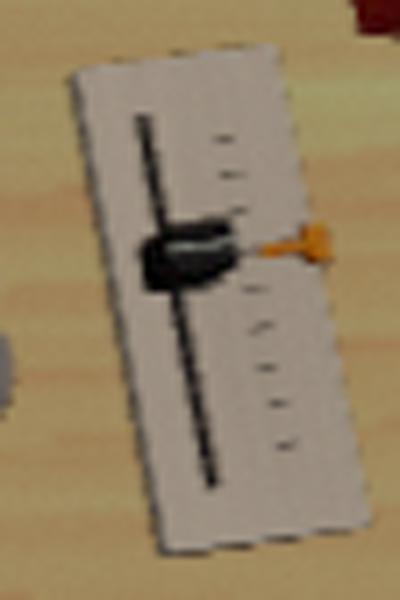

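```bash
python3 - <<'E'
from h import *
c=Cam("top"); f=lambda p:np.array(p,float)/(400/56)+(415,160)
a=np.radians(6.4);u=np.array([np.cos(a),np.sin(a)])
m=cv2.resize(c.px[160:244,415:471],(400,600),interpolation=cv2.INTER_CUBIC).max(2)
for x in range(170,226,10): print(x, 235+m[235:265,x].argmax(), m[235:265,x].max())
for p in((175,248),(220,242)): print("line",c.ray(f(p),.0545)@u)
print("marker",c.ray([f((262,250)),f((318,243))],.0225)@u)
print("off line", c.ray(f((238,440)),.0545)@u)
E
python3 look.py | grep -v lens
```

```text
170 247 76
180 246 108
190 246 118
200 246 95
210 246 95
220 241 92
line [0.5232]
line [0.5232]
marker [0.5228 0.5227]
off line [0.4502]
yellow .046 uv [259.  170.5] xy [0.6417 0.1247] rect [640.9 124.8] [58.4 60.3] 89.9 462.0
yellow .046 uv [298.3 169.7] xy [0.6421 0.0204] rect [641.5  20.1] [61.2 60.2] 89.0 463.0
yellow .046 uv [338.9 168.5] xy [ 0.6434 -0.0877] rect [643.7 -88. ] [59.4 57.7] 89.0 456.5
yellow .062 uv [259.  170.5] xy [0.6376 0.1227] rect [636.8 122.7] [57.5 59.3] 89.9 462.0
yellow .062 uv [298.3 169.7] xy [0.638 0.02 ] rect [637.3  19.7] [60.3 59.3] 89.0 463.0
yellow .062 uv [338.9 168.5] xy [ 0.6392 -0.0864] rect [639.5 -86.7] [58.4 56.8] 89.0 456.5
blue uv [176.  212.2] xy [0.5317 0.3327] rect [531.8 331.7] [51.4 51.9] 7.1 358.0
blue uv [211.1 214.1] xy [0.5249 0.2438] rect [526.3 244.1] [76.3 22. ] 7.5 213.0
grip uv [440.3 197.1] xy [ 0.5628 -0.358 ] rect [ 533.9 -353.2] [37.2 97.5] 78.4 87.0
```

The top view puts the grip 0.5 mm from the marker and the scene view about 3 mm, both within tolerance. The lights and cover are unchanged and the arm is clear, so I'm handing in.

```bash
python3 -c "
from workcell import arm, viewer
print(arm.hand_in())"
```

```text
the job is handed in; nothing more can be done
None
```

I handed the job in at about 32 s with no verdict returned: by the cameras, the one cover is in the red tray, all three lights stand centred on their own pads, and the dimmer grip is 0.5 to 3 mm from the marker; I pressed each light fully down when placing it, but pin travel can't be read directly.

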